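# Park the project tray over the bay's threshold

## Robot

A 6-joint arm with a two-finger parallel gripper is mounted at the origin on the work surface. World frame = base frame: x ahead of the robot, y to its left, z up, the work surface at z = 0. Lengths are in m, angles in rad, forces in N, time in s.
With the tool pointing down it reaches from about 0.3 to 1 m from the base axis. Payload 5.1 kg.
Tool frame: the origin (TCP) lies midway between the tips of the shut fingers; the grasp point (between the pads) lies 19 mm behind it; z points along the fingers, y is the line along which they close (so a half turn about z gives the same grasp; the last joint's range is limited). The gripper opens to 95 mm and grips with 3 to 60 N. Pads are 20 mm wide; open, the fingers measure 119 mm over their backs; the gripper's body (75 mm by 180 mm) begins 59 mm behind the grasp point.
Start: joints at [-1.363, 0.124, 1.65, -0, 1.367, -0.083], TCP at [0.186, -0.623, 0.215] pointing down, gripper open.
Joint ranges: [-2.61, 2.61], [-1.02, 2.33], [0.03, 2.71], [-1.35, 4.49], [0.32, 2.68], [-2.91, 2.91]. Speed limits (rad/s): [2.57, 2.57, 3.14, 3.14, 3.14, 3.14].

## Interface

Orientations are given as a rotation vector (axis times angle).
In Python, from cell import * gives the robot as it stands.
- The arm moves only by the tool step_arm, never from a script. Its argument "increments" is a list of rows, each an object of numbers: "dx", "dy", "dz": the shift along the world's x, y, z in units of 300 mm (1.0 is 300 mm); "spin": the turn about the world's z in units of pi/4 rad (1.0 is pi/4 rad); "gripper": the finger opening in mm, from 0 to 95.1. A call has 1 to 20 rows; each row is the pose to reach, as a shift and turn from the pose commanded when the call began; what a row does not reach only later rows make up. A row lasts 1/8 s, in which the tool goes at most 62.5 mm and 10.7 degrees, less where a joint would pass 70% of its speed; a pose out of reach is approached as far as the arm can. A call with a number of a shift or a turn outside -1 to 1 is refused whole. A call with a gripper value outside its range is refused whole. The fingers move at their own pace and stop on an object; "grip_force" is the grip in N (left out, the last holds). Time passes only in rows, so rows that repeat a pose let the fingers close. It gives the time, the measured TCP pose, the force, the opening and the grip force at its end, in the units of the state.
- get_state(): the state, without advancing time (a new reading comes with each control period).
- capture(name): name is "scene" or "top" or "wrist"; returns a dict with "pixels" (384x512x3 uint8, blue, green, red), "fx", "fy", "cx", "cy" (pixels), "extrinsics" (4x4, takes a point from camera to world coordinates); the wrist camera has in their place "tool_from_camera" (4x4, takes a point from camera to tool coordinates, whose origin is the TCP and whose axes are the flange's). Camera axes: x right, y down, z forward; pixel columns grow to the right and rows downward; lengths in m; the calibration is good to about 2 mm. A picture is of the moment at which its call begins: read the wrist's pose just before it. There is no depth.
- sign_off(): hands the job in; it is judged then, once.
Trained networks look in a picture, given as the dict that the camera call returned (one of the last four; its "shot" number tells which), for a name from the list of things; names that differ only in an ending like _2 or _b are one class to them, and where a whole thing is asked for, a point or a joint stands for the part that bears it (a point fixed in the world has none). Each returns a list of dicts, best first, with "conf" (0 to 1); they miss things now and then, are a little off and sometimes report something else, mostly with a low value. They report only what shows in the picture. A call takes as long as a camera call. They do not tell look-alikes from the thing itself.
- look_for(picture, label): "centre" ([column, row] in pixels, amid what is visible of it).
- outline_of(picture, label): "mask" (384x512 bool, what is visible of it) and "centre" ([column, row] in pixels, amid what is visible of it).
The state is a dict: "time_s": time; "qpos": joint angles; "joint_velocities": joint speeds; "joint_torque": joint torques, N m; "position": TCP position; "orientation": TCP orientation; "ft_force": force on the tool from outside, world axes, zero at the start; "moment": the same for the moment, N m; "grip_width": finger opening in m; "gripper_force": force on a finger pad.
Only numpy, scipy, OpenCV 4.12 (cv2) and the standard library are available. Lean on these libraries where they do the work, as an engineer would, in place of code of your own. Each camera call takes 0.05 s, during which the arm holds its last target. There are 200 camera calls.

## Task

Park the blue project tray in its wooden bay: raise its leading end by the steel bar and set it on the yellow threshold, with the trailing end staying down on the bench, then push the tray over the threshold until it lies flat inside and is pressed firmly but gently home against the black rubber buffer. Tip it no more than the threshold needs, never carry it clear of the bench or ram it against the bay, keep its contents inside, leave everything else alone, and let go of it at the end.

Things in the scene. Friction and masses are not known exactly. Their poses are not given: they have to be found in the camera images.
- bay: Fixed wooden parking bay. Origin: on the bench top (z = 0), mid near lower edge of the yellow threshold; +x = push-in direction, +y left, +z up. The threshold is a bar 12 mm high, 24 mm deep (x 0 to 24 mm), across the mouth; behind it the floor is the bench top (z = 0). The rubber buffer's face is at x = 198 mm; a 42 mm high board closes the back at x = 240 mm.
- bay_mouth (a point): Point on the bay's centre line at the top of the threshold's far edge (bay x = 24 mm, z = 12 mm), axes as the bay's. Guide rails 30 mm high, 12 mm thick run from here to the back, 126 mm apart inside (bay y -63 to +63 mm); flared ends reach out in front of the threshold to about bay x = -22 mm.
- buffer: Black rubber buffer plate at the back of the bay, 90 mm wide, 26 mm high (z 9 to 35 mm), its axes along the bay's. Origin: centre of the face that meets the tray, 22 mm above the bench. It yields along the bay's +x, springing back: about 8 N per mm, 8 mm at most.
- tray: Blue open plastic tray 160 mm long (x), 110 mm wide (y), 55 mm high, walls and floor 5 mm; 0.5 to 0.8 kg with its contents. Origin: centre of its underside; +x points to its leading end, which goes into the bay first (within 0.2 rad of the bay's +x at the start). The trailing wall (outer face x = -80 mm) is plain: push there. Slick underside: sliding it takes 1 to 7 N.
- tray_bar (a point): Middle of the tray's lifting bar (tray x = +66 mm, z = 85 mm): a round steel bar 10 mm thick along the tray's y over its leading end, free for 84 mm between two uprights at y = +-45 mm, 25 mm of air between rim and bar. The tray swings about the bar when it is held: raising it lifts the leading end, the trailing end drags on the bench.
- tray_lead (a point): Middle of the tray's lower leading edge (tray x = +80 mm, z = 0). Axes as the tray's.
- tray_tail (a point): Middle of the tray's lower trailing edge (tray x = -80 mm, z = 0). Axes as the tray's.
- spool: Loose in the tray: copper coloured wire spool, 38 mm across, 26 mm high. Origin: centre of its underside.
- block: Loose in the tray: wooden block 45 x 30 x 22 mm. Origin: centre of its underside.
- fir: Loose in the tray: little green fir tree on a round foot, 38 mm across, 64 mm high. Origin: centre of its underside.
- offcut: Bystander: board offcut 110 x 45 x 18 mm lying beside the bay. Origin: centre of its underside.
- jar: Bystander: amber jar with white cap, 48 mm across, 55 mm high, beside the bay. Origin: centre of its underside.
- stand: Bystander: soldering iron stand, black foot 100 x 75 x 22 mm with a steel coil up to about 115 mm high. Origin: centre of its underside.
- screwdriver: Bystander: screwdriver with a red handle, about 200 mm long, lying on the bench.
- mug: Bystander: white mug, 74 mm across, 85 mm high. Origin: centre of its underside.
- hammer: Bystander: hammer with a wooden handle, about 280 mm long, lying on the bench.
Not all that is in view belongs to the job. What is shaped like the block but pink or red is not meant.

How it is judged:
On the way, in this order (a step that is already met when the one before it is completed fails the run):
1. the tray's leading end rests over the threshold while its trailing end is down on the bench (x of tray_lead in the frame of bay above 0.012 m and height (world z) of tray_lead above 0.01 m and height (world z) of tray_tail below 0.008 m and angle between tray's own z axis and vertical above 0.04 rad and contact force between tray and bay above 0.5 N), for 0.2 s.
2. the tray is pressed against the rubber buffer with more than 3 N (contact force between tray and buffer above 3 N and angle between tray's own z axis and vertical below 0.04 rad), for 0.1 s.
At the end, for the whole second after the job is handed in: The tray lies flat (within 0.03 rad, trailing edge less than 6 mm up) inside the bay behind the threshold, square to it within 0.08 rad, its leading edge within 4 mm of the buffer's face at rest, still, with its three contents inside it (within 90 mm of its origin) (x of tray_lead in the frame of bay above 0.194 m and angle between tray's own z axis and vertical below 0.03 rad and height (world z) of tray_tail below 0.006 m and angle between the x axis of tray and the x axis of bay, either way round below 0.08 rad and linear speed of tray below 0.02 m/s and distance between each of spool, block, fir and tray below 0.09 m); the robot touches nothing.
It fails at once if the tray is rammed or pressed against the bay (threshold, rails or buffer) with more than 25 N (contact force between tray and bay above 25 N).
It fails at once if the tray is tipped more than 0.26 rad (angle between tray's own z axis and vertical above 0.26 rad).
It fails at once if the tray's trailing end leaves the bench (more than 12 mm up) before the tray's middle has reached the threshold (height (world z) of tray_tail above 0.012 m and x of tray in the frame of bay below -0.015 m).
It fails at once if the tray is carried: its trailing end more than 45 mm up (height (world z) of tray_tail above 0.045 m).
It fails at once if a bystander is moved more than 20 mm (distance of any of offcut, jar, stand, screwdriver, mug, hammer from where it was at the start of the episode above 0.02 m).
It also fails if it takes over 69 s, if anything falls off the work surface, if the arm or the gripper's body presses on something with over 40 N, if the wrist force passes 120 N, or if a joint passes its speed limit or range.

## Working session

There is one attempt and no reset: what is moved stays moved. The work goes in short steps, Python scripts to look and compute and a tool call to move; the robot and the scene stay as the last step left them, time stands still between calls to the robot, and variables do not carry over. Pictures are saved under pics/ and viewed, at most 10 in all, crops included, and the job is handed in when it is done.

Besides the shell and the picture viewer there is one more tool, called in YAML: its name, and indented under it one key for each argument. step_arm: Moves the arm, as the interface text tells. Shifts and turns lie within -1 to 1; 1 stands for 300 mm of shift or pi/4 rad of turn. Its arguments: {"type":"object","properties":{"increments":{"type":"array","items":{"type":"object","properties":{"dx":{"type":"number"},"dy":{"type":"number"},"dz":{"type":"number"},"spin":{"type":"number"},"gripper":{"type":"number"}}}},"grip_force":{"type":"number"}},"required":["increments"]}

```bash
mkdir -p pics; ls
cat > h.py <<'E'
from cell import *
import numpy as np, cv2
def ray(p,uv,T=None):
    T=np.array(p["extrinsics"]) if T is None else T
    d=T[:3,:3]@np.array([(uv[0]-p["cx"])/p["fx"],(uv[1]-p["cy"])/p["fy"],1]); return T[:3,3],d
def onz(p,uv,z,T=None):
    o,d=ray(p,uv,T); return o+d*(z-o[2])/d[2]
def proj(p,X,T=None):
    T=np.array(p["extrinsics"]) if T is None else T
    c=T[:3,:3].T@(np.array(X)-T[:3,3]); return np.array([c[0]/c[2]*p["fx"]+p["cx"],c[1]/c[2]*p["fy"]+p["cy"]])
E
python3 - <<'E'
from h import *
a=capture("top");b=capture("scene")
for n,p in(("top",a),("scene",b)):
    cv2.imwrite(f"pics/{n}.png",p["pixels"])
    print(n,p["fx"],np.round(p["extrinsics"],3).tolist())
    for l in("tray","bay","buffer","tray_bar","spool","block","fir","offcut","jar","stand","mug","hammer","screwdriver"):
        r=look_for(p,l); print(l,[(np.round(q["centre"],1).tolist(),round(q["conf"],2)) for q in r[:3]])
s=get_state();print(s)
E
```

```text
pics
top 407.7593565982319 [[0.015, -0.991, 0.131, 0.456], [-1.0, -0.013, 0.016, -0.047], [-0.014, -0.131, -0.991, 1.365], [0.0, 0.0, 0.0, 1.0]]
tray [([299.0, 202.2], 0.63), ([353.2, 151.7], 0.53)]
bay [([300.2, 203.5], 0.69), ([209.1, 203.3], 0.61)]
buffer [([183.9, 204.5], 0.69)]
tray_bar [([299.1, 206.1], 0.6)]
spool [([313.0, 198.1], 0.43)]
block [([310.8, 215.4], 0.65), ([296.9, 205.5], 0.58), ([345.1, 204.1], 0.47)]
fir [([296.9, 198.1], 0.5)]
offcut [([196.8, 239.4], 0.97)]
jar [([208.2, 163.6], 0.73)]
stand [([141.1, 170.8], 0.93), ([184.3, 201.9], 0.24)]
mug [([351.2, 154.4], 0.9), ([299.0, 202.8], 0.21)]
hammer [([389.9, 192.2], 0.84)]
screwdriver [([266.4, 148.1], 0.73), ([198.9, 239.4], 0.73)]
scene 402.4905090574514 [[0.841, 0.291, -0.456, 1.057], [0.54, -0.489, 0.685, -0.762], [-0.023, -0.822, -0.569, 0.668], [0.0, 0.0, 0.0, 1.0]]
tray [([227.2, 226.3], 0.8)]
bay [([286.6, 179.8], 0.55), ([226.9, 226.5], 0.17)]
buffer [([299.9, 163.4], 0.78)]
tray_bar [([229.0, 221.2], 0.76)]
spool []
block [([190.4, 269.0], 0.85), ([169.4, 244.0], 0.77), ([210.4, 232.9], 0.51)]
fir [(
[... 303 characters left out ...]
qpos': array([-1.36260595e+00,  1.23752937e-01,  1.65030474e+00,  1.89622267e-05,
        1.36752164e+00, -8.25659844e-02]), 'joint_velocities': array([ 9.80358693e-04,  5.93943966e-04, -1.59495943e-04,  1.18007268e-03,
       -1.47619347e-05,  2.43023580e-03]), 'joint_torque': array([-1.67144576e-04, -4.17575383e+01, -3.60219669e+01,  7.74938380e-02,
        4.29866847e-02,  6.15736049e-07]), 'position': array([ 0.18633451, -0.62269905,  0.21468389]), 'orientation': array([3.10844145e+00, 4.55104234e-01, 3.04295039e-05]), 'ft_force': array([-0.22651386,  0.6616548 ,  0.06394881]), 'moment': array([0.00792668, 0.00910268, 0.06167464]), 'gripper_force': 0.0, 'grip_width': 0.09502753668467517}
```

Run:
```python
from h import *
a=cv2.imread("pics/top.png");cv2.imwrite("pics/topc.png",cv2.resize(a[120:280,120:400],(784,448),interpolation=cv2.INTER_CUBIC))
b=cv2.imread("pics/scene.png");cv2.imwrite("pics/scenec.png",cv2.resize(b[110:350,120:400],(700,600),interpolation=cv2.INTER_CUBIC))
```

```text
(no output)
```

View pics/topc.png

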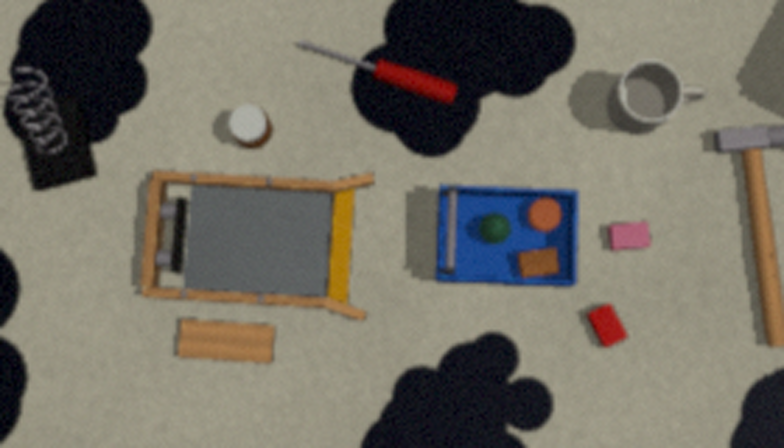

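View pics/scenec.png

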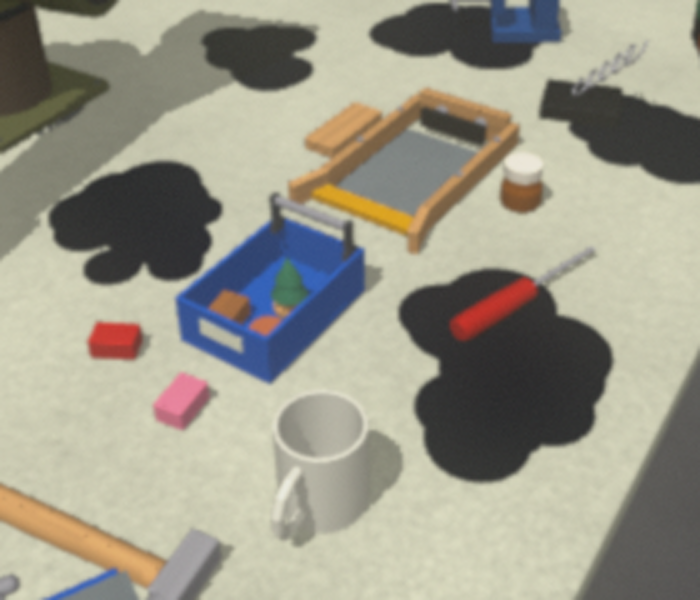

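Top crop: the tray (blue box) is at full-image px (300,204), leading end with grey bar at (281,202). The threshold (yellow) is at (242,208) and the buffer at (184,204). Block candidates are the brown one inside the tray (312,214), pink (345,204) and red (337,236); the brown one fits because it lies in the tray, and I need not touch any of them. Next I fit the poses.

```bash
cat > fit.py <<'E'
from h import *
from scipy.optimize import minimize
L=80;W=55
BOX=np.array([[sx*.08,sy*.055,z] for sx in(-1,1) for sy in(-1,1) for z in(0,.055)])
def place(P,pose):
    c,s=np.cos(pose[2]),np.sin(pose[2]); P=np.atleast_2d(P)
    return np.c_[pose[0]+c*P[:,0]-s*P[:,1],pose[1]+s*P[:,0]+c*P[:,1],P[:,2]]
K=4
def fill(p,X):
    m=np.zeros((384*K,512*K),np.uint8)
    uv=np.array([proj(p,x) for x in X]); h=cv2.convexHull(((uv+.5)*K*16-8).astype(np.int32))
    cv2.fillConvexPoly(m,h,1,shift=4); return m
def mask(p,lo,hi,k=5):
    h=cv2.cvtColor(p["pixels"],cv2.COLOR_BGR2HSV); m=cv2.inRange(h,np.array(lo),np.array(hi))
    n,l,st,_=cv2.connectedComponentsWithStats(m); return l,st
def hullmask(m):
    big=cv2.resize(m.astype(np.uint8)*255,None,fx=K,fy=K,interpolation=cv2.INTER_LINEAR)>127
    pts=cv2.findNonZero(big.astype(np.uint8)); o=np.zeros(big.shape,np.uint8); cv2.fillConvexPoly(o,cv2.convexHull(pts),1); return o
def fit(p_list,X,p0):
    def f(q):
        return -sum((lambda a:(a&m).sum()/(a|m).sum())(fill(p,place(X,q))) for p,m in p_list)
    r=minimize(f,p0,method="Nelder-Mead",options=dict(initial_simplex=[p0]+[np.array(p0)+d for d in np.diag([.01,.01,.1])],xatol=1e-4,fatol=1e-5)); return r.x,-r.fun/len(p_list)
E
python3 - <<'E'
from fit import *
a=capture("top");b=capture("scene")
def comp(p,lo,hi,near):
    l,st=mask(p,lo,hi); i=min(range(1,len(st)),key=lambda i:np.hypot(st[i,0]+st[i,2]/2-near[0],st[i,1]+st[i,3]/2-near[1])-st[i,4]**.5); print(st[i]); return hullmask(l==i)
bl=((105,110,30),(130,255,255)); ye=((18,150,80),(30,255,255))
mt,ms=comp(a,*bl,(300,204)),comp(b,*bl,(228,230))
t0=onz(a,(300,204),.03); p0=[t0[0],t0[1],1.6]
for nm,pl in(("top",[(a,mt)]),("both",[(a,mt),(b,ms)])): print("tray",nm,fit(pl,BOX,p0))
yt,ys=comp(a,*ye,(242,208)),comp(b,*ye,(265,194))
TH=np.array([[x,y,z] for x in(0,.024) for y in(-.063,.063) for z in(0,.012)])
b0=onz(a,(242,208),.012); q0=[b0[0],b0[1],1.6]
for nm,pl in(("top",[(a,yt)]),("both",[(a,yt),(b,ys)])):
    q,s=fit(pl,TH,q0); print("bay",nm,q,s)
    print(place([.198,0,.022],q), [proj(p,place([.198,0,.022],q)[0]) for p in(a,b)], [look_for(p,"buffer")[0]["centre"] for p in(a,b)])
E
```

```text
[ 276  187   50   35 1192]
[ 191  198   74   64 2289]
tray top (array([ 0.57687314, -0.16526015,  1.56557084]), np.float64(0.9636466311368369))
tray both (array([ 0.57626475, -0.16351494,  1.56726495]), np.float64(0.9562946320930329))
[237 187  10  42 278]
[245 183  40  20 285]
bay top [0.56691043 0.0177946  1.52550887] 0.9143363528948405
[[0.57587428 0.21559159 0.022     ]] [array([184.99828965, 203.02923847]), array([300.15239847, 160.63998974])] [[184.8, 204.5], [300.1, 162.8]]
bay both [0.56085111 0.01822215 1.51533178] 0.8753847742297454
[[0.57182746 0.21591768 0.022     ]] [array([184.85297386, 204.24580748]), array([299.04657148, 160.25729433])] [[184.8, 204.5], [300.1, 162.8]]
```

step_arm:
  increments:
    - {"dx": 1,"dy": 1,"dz": 0.4,"spin": -0.377,"gripper": 50}
    - {"dx": 1,"dy": 1,"dz": 0.4,"spin": -0.377,"gripper": 50}
    - {"dx": 1,"dy": 1,"dz": 0.4,"spin": -0.377,"gripper": 50}
    - {"dx": 1,"dy": 1,"dz": 0.4,"spin": -0.377,"gripper": 50}
    - {"dx": 1,"dy": 1,"dz": 0.4,"spin": -0.377,"gripper": 50}
    - {"dx": 1,"dy": 1,"dz": 0.4,"spin": -0.377,"gripper": 50}
    - {"dx": 1,"dy": 1,"dz": 0.4,"spin": -0.377,"gripper": 50}
    - {"dx": 1,"dy": 1,"dz": 0.4,"spin": -0.377,"gripper": 50}

```text
time_s: 2.7
position: [0.4889, -0.3204, 0.3367]
orientation: [3.14, 0.0, 0.005]
ft_force: [-0.6, -0.4, -0.3]
grip_width: 0.0501
gripper_force: 0.0
```

step_arm:
  increments:
    - {"dx": 0.3,"dy": 0.9,"dz": 0}
    - {"dx": 0.3,"dy": 0.9,"dz": 0}
    - {"dx": 0.3,"dy": 0.9,"dz": 0}
    - {"dx": 0.3,"dy": 0.9,"dz": 0}
    - {"dx": 0.3,"dy": 0.9,"dz": 0}
    - {"dx": 0.3,"dy": 0.9,"dz": 0}
    - {"dx": 0.3,"dy": 0.9,"dz": 0}

```text
validation failed for argument at $.in...
```

Run:
```python
from h import *
from scipy.spatial.transform import Rotation as Ro
s=get_state();p=capture("wrist")
T=np.eye(4);T[:3,:3]=Ro.from_rotvec(s["orientation"]).as_matrix();T[:3,3]=s["position"]
T=T@np.array(p["tool_from_camera"])
print(s["time_s"],s["position"],s["orientation"],s["qpos"].round(2));print(T.round(3))
cv2.imwrite("pics/w1.png",p["pixels"]); np.savez("w1.npz",T=T,k=[p["fx"],p["fy"],p["cx"],p["cy"]],img=p["pixels"])
```

```text
2.7 [ 0.48890098 -0.32039803  0.33673777] [3.13984838e+00 1.39203876e-04 4.60658098e-03] [-0.67 -0.07  1.65  0.    1.56  0.9 ]
[[ 0.    -0.962 -0.273  0.567]
 [-1.     0.    -0.002 -0.32 ]
 [ 0.002  0.273 -0.962  0.507]
 [ 0.     0.     0.     1.   ]]
```

View pics/w1.png

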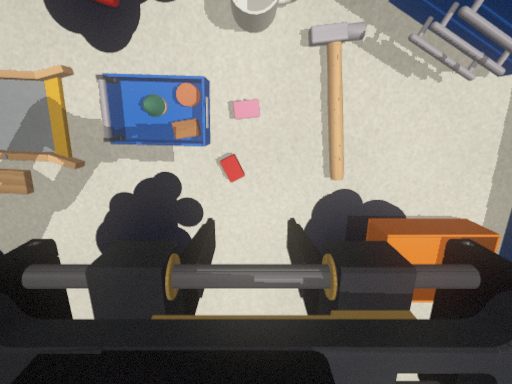

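The wrist view shows the tray at (157,110) with the bay mouth at (60,115), mostly out of view to the left. I move on so both are in view; the second call was refused, so I give every field.

step_arm:
  increments:
    - {"dx": 0.1,"dy": 0.95,"dz": 0.0,"spin": 0.0,"gripper": 50}
    - {"dx": 0.1,"dy": 0.95,"dz": 0.0,"spin": 0.0,"gripper": 50}
    - {"dx": 0.1,"dy": 0.95,"dz": 0.0,"spin": 0.0,"gripper": 50}
    - {"dx": 0.1,"dy": 0.95,"dz": 0.0,"spin": 0.0,"gripper": 50}
    - {"dx": 0.1,"dy": 0.95,"dz": 0.0,"spin": 0.0,"gripper": 50}
    - {"dx": 0.1,"dy": 0.95,"dz": 0.0,"spin": 0.0,"gripper": 50}
    - {"dx": 0.1,"dy": 0.95,"dz": 0.0,"spin": 0.0,"gripper": 50}

```text
time_s: 3.62
position: [0.516, -0.0392, 0.3341]
orientation: [3.141, -0.011, -0.002]
ft_force: [0.1, -0.1, 1.1]
grip_width: 0.05
gripper_force: 0.0
```

```bash
cat >> h.py <<'E'
from scipy.spatial.transform import Rotation as Ro
def wrist():
    s=get_state();p=capture("wrist")
    T=np.eye(4);T[:3,:3]=Ro.from_rotvec(s["orientation"]).as_matrix();T[:3,3]=s["position"]
    p["extrinsics"]=T@np.array(p["tool_from_camera"]); return s,p
E
python3 - <<'E'
from fit import *
s,p=wrist(); print(s["time_s"],s["position"],s["orientation"],s["qpos"].round(2))
cv2.imwrite("pics/w2.png",p["pixels"])
def comp(p,lo,hi,near):
    l,st=mask(p,lo,hi); i=min(range(1,len(st)),key=lambda i:np.hypot(st[i,0]+st[i,2]/2-near[0],st[i,1]+st[i,3]/2-near[1])-2*st[i,4]**.5); print(st[i]); return hullmask(l==i)
q,sc=fit([(p,comp(p,(105,110,30),(130,255,255),proj(p,[.577,-.164,.03])))],BOX,[.577,-.164,1.566]); print("tray",q,sc)
TH=np.array([[x,y,z] for x in(0,.024) for y in(-.063,.063) for z in(0,.012)])
b,sc=fit([(p,comp(p,(18,130,80),(32,255,255),proj(p,[.565,.03,.01])))],TH,[.565,.018,1.53]); print("bay",b,sc)
r=look_for(p,"buffer"); print(r[:1] and (r[0]["centre"],onz(p,r[0]["centre"],.022)))
img=p["pixels"].copy()
for X in place([[.024,.063,.030],[.2,.063,.030],[.024,-.063,.030],[.2,-.063,.030],[.198,.045,.035],[.198,-.045,.035]],b): cv2.circle(img,tuple(proj(p,X).astype(int)),2,(255,0,255),-1)
for X in place(np.vstack([BOX,[[.066,.042,.085],[.066,-.042,.085]]]),q): cv2.circle(img,tuple(proj(p,X).astype(int)),2,(0,255,0),-1)
cv2.imwrite("pics/w2m.png",cv2.resize(img[0:260],(800,406)))
E
```

```text
3.625 [ 0.51597039 -0.03915649  0.33409053] [ 3.14097745e+00 -1.07919089e-02 -1.54224736e-03] [-0.18 -0.22  1.78 -0.    1.58  1.4 ]
[ 277   91  104   70 3874]
tray [ 0.57773303 -0.16582297  1.54420527] 0.9733505265420159
[ 207   93   14   79 1030]
bay [0.56636117 0.0164636  1.51821574] 0.9272006066616112
([104.1, 128.4], array([0.57639138, 0.21921788, 0.022     ]))
```

View pics/w2m.png

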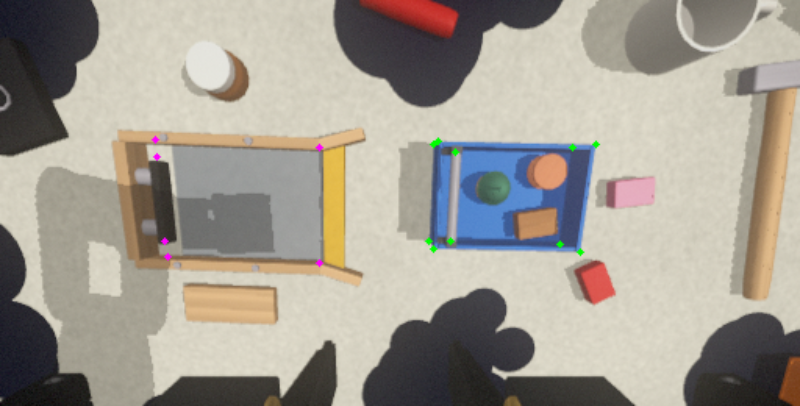

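The overlay fits the tray well, with the bar at (453,195). The bay is at about (0.566, 0.017) with yaw 1.53, and the tray at (0.577,-0.165) with yaw 1.55. Next I move down over the bar and grip it.

step_arm:
  grip_force: 20
  increments:
    - {"dx": 0.205,"dy": -0.2,"dz": -0.3,"spin": -0.02,"gripper": 50}
    - {"dx": 0.205,"dy": -0.2,"dz": -0.5,"spin": -0.02,"gripper": 50}
    - {"dx": 0.205,"dy": -0.2,"dz": -0.65,"spin": -0.02,"gripper": 50}
    - {"dx": 0.205,"dy": -0.2,"dz": -0.75,"spin": -0.02,"gripper": 50}
    - {"dx": 0.205,"dy": -0.2,"dz": -0.82,"spin": -0.02,"gripper": 50}
    - {"dx": 0.205,"dy": -0.2,"dz": -0.87,"spin": -0.02,"gripper": 50}
    - {"dx": 0.205,"dy": -0.2,"dz": -0.89,"spin": -0.02,"gripper": 50}
    - {"dx": 0.205,"dy": -0.2,"dz": -0.89,"spin": -0.02,"gripper": 50}

```text
time_s: 4.72
position: [0.579, -0.0979, 0.0694]
orientation: [3.141, -0.033, 0.004]
ft_force: [0.2, -0.2, 0.0]
grip_width: 0.0504
gripper_force: 0.0
```

step_arm:
  grip_force: 20
  increments:
    - {"dx": 0.0,"dy": 0.0,"dz": 0.0,"spin": 0.0,"gripper": 25}
    - {"dx": 0.0,"dy": 0.0,"dz": 0.0,"spin": 0.0,"gripper": 16}
    - {"dx": 0.0,"dy": 0.0,"dz": 0.0,"spin": 0.0,"gripper": 12}
    - {"dx": 0.0,"dy": 0.0,"dz": 0.0,"spin": 0.0,"gripper": 8}
    - {"dx": 0.0,"dy": 0.0,"dz": 0.0,"spin": 0.0,"gripper": 5}
    - {"dx": 0.0,"dy": 0.0,"dz": 0.0,"spin": 0.0,"gripper": 5}
    - {"dx": 0.0,"dy": 0.0,"dz": 0.0,"spin": 0.0,"gripper": 5}

```text
time_s: 5.6
position: [0.5779, -0.0981, 0.0678]
orientation: [3.141, -0.033, 0.0]
ft_force: [0.7, -1.9, 1.0]
grip_width: 0.0093
gripper_force: 20.0
```

Bar gripped (width 9.3 mm). I lift the leading end 18 mm and line up in front of the mouth.

step_arm:
  grip_force: 25
  increments:
    - {"dx": 0.0,"dy": 0.0,"dz": 0.02,"spin": 0.0,"gripper": 5}
    - {"dx": 0.0,"dy": 0.0,"dz": 0.04,"spin": 0.0,"gripper": 5}
    - {"dx": 0.0,"dy": 0.0,"dz": 0.06,"spin": 0.0,"gripper": 5}
    - {"dx": 0.0,"dy": 0.0,"dz": 0.06,"spin": 0.0,"gripper": 5}
    - {"dx": -0.01,"dy": 0.03,"dz": 0.06,"spin": -0.01,"gripper": 5}
    - {"dx": -0.02,"dy": 0.06,"dz": 0.06,"spin": -0.02,"gripper": 5}
    - {"dx": -0.03,"dy": 0.09,"dz": 0.06,"spin": -0.025,"gripper": 5}
    - {"dx": -0.04,"dy": 0.12,"dz": 0.06,"spin": -0.025,"gripper": 5}
    - {"dx": -0.047,"dy": 0.15,"dz": 0.06,"spin": -0.025,"gripper": 5}
    - {"dx": -0.047,"dy": 0.18,"dz": 0.06,"spin": -0.025,"gripper": 5}
    - {"dx": -0.047,"dy": 0.2,"dz": 0.06,"spin": -0.025,"gripper": 5}
    - {"dx": -0.047,"dy": 0.2,"dz": 0.06,"spin": -0.025,"gripper": 5}

```text
time_s: 7.1
position: [0.5639, -0.037, 0.0858]
orientation: [-3.14, 0.063, -0.0]
ft_force: [0.3, 0.7, -3.6]
grip_width: 0.0094
gripper_force: 25.0
```

Run:
```python
from h import *
s,p=wrist(); b=capture("scene");a=capture("top"); print(s["time_s"],s["position"],s["orientation"],s["ft_force"])
im=np.zeros((560,800,3),np.uint8)
im[:260,:512]=p["pixels"][:260]
im[260:560,:400]=cv2.resize(b["pixels"][130:280,180:380],(400,300),interpolation=cv2.INTER_CUBIC)
im[260:560,400:]=cv2.resize(a["pixels"][140:290,150:350],(400,300),interpolation=cv2.INTER_CUBIC)
cv2.imwrite("pics/g1.png",im)
```

```text
7.1 [ 0.56391456 -0.03699236  0.08582217] [-3.14029906e+00  6.30038895e-02 -3.58896362e-04] [ 0.34172914  0.74566146 -3.59536286]
```

View pics/g1.png

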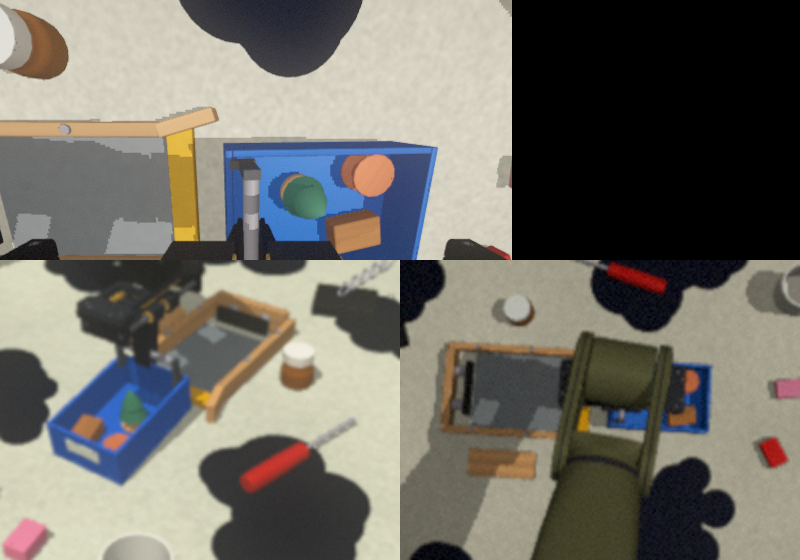

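The wrist view shows the right rail's inner edge along row ~136 and the tray's right rim from (225,146) to (437,148). The tray is tilted a little with the tail on the bench. I turn these into lateral positions.

Run:
```python
from h import *
s,p=wrist(); g=cv2.cvtColor(p["pixels"],cv2.COLOR_BGR2HSV)
# rim edge rows: first blue row going down
bl=cv2.inRange(g,(105,110,30),(130,255,255)); ye=cv2.inRange(g,(18,130,60),(32,255,255)); wo=cv2.inRange(g,(8,60,120),(20,200,255))
e=np.array([.041,.999,0]);n=np.array([-.999,.041,0]);o=np.array([.566,.017,0])
def bay(X): return np.round([(X-o)@e,(X-o)@n,X[2]],4)
for c in(235,300,370,425):
    r=np.argmax(bl[:,c]>0); z0=.055+.0195*np.clip((c-430)/(-200),0,1); print("rim",c,r,bay(onz(p,(c,r),z0)))
for c in(5,40,90,140,155):
    col=np.where(wo[100:160,c])[0]+100; print("rail",c,col.min(),col.max(),"inner",bay(onz(p,(c,col.max()),.03)),"outer",bay(onz(p,(c,col.min()),.03)))
for r in(150,180,210,230):
    col=np.where(ye[r])[0]; print("yel",r,col.min(),col.max(),bay(onz(p,(col.min(),r),.012)),bay(onz(p,(col.max(),r),0.0)))
```

```text
rim 235 144 [-0.0439 -0.0611  0.074 ]
rim 300 143 [-0.0891 -0.0612  0.0677]
rim 370 142 [-0.141  -0.0613  0.0609]
rim 425 147 [-0.1849 -0.0572  0.0555]
rail 5 121 136 inner [ 0.1504 -0.0633  0.03  ] outer [ 0.1474 -0.0754  0.03  ]
rail 40 122 136 inner [ 0.1212 -0.0633  0.03  ] outer [ 0.1188 -0.0746  0.03  ]
rail 90 122 136 inner [ 0.0795 -0.0634  0.03  ] outer [ 0.0776 -0.0746  0.03  ]
rail 140 122 136 inner [ 0.0378 -0.0634  0.03  ] outer [ 0.0365 -0.0747  0.03  ]
rail 155 122 136 inner [ 0.0253 -0.0634  0.03  ] outer [ 0.0242 -0.0747  0.03  ]
yel 150 167 193 [ 0.0219 -0.0497  0.012 ] [ 0.0008 -0.0482  0.    ]
yel 180 169 195 [ 0.0225 -0.0215  0.012 ] [ 0.0005 -0.0187  0.    ]
yel 210 172 197 [0.0221 0.0084 0.012 ] [0.0003 0.0127 0.    ]
yel 230 173 198 [0.0228 0.0295 0.012 ] [0.0005 0.0348 0.    ]
```

The bay frame is confirmed (rail inner edge at -63.4 mm, threshold 0 to 23 mm, yaw right). The tray is parallel but 6 mm to the right. I shift it 6 mm left and drag it in over the threshold.

step_arm:
  increments:
    - {"dx": -0.01,"dy": 0.01,"dz": 0.0,"spin": 0.0,"gripper": 5}
    - {"dx": -0.02,"dy": 0.02,"dz": 0.0,"spin": 0.0,"gripper": 5}
    - {"dx": -0.02,"dy": 0.04,"dz": 0.0,"spin": 0.0,"gripper": 5}
    - {"dx": -0.018,"dy": 0.06,"dz": 0.0,"spin": 0.0,"gripper": 5}
    - {"dx": -0.017,"dy": 0.08,"dz": 0.0,"spin": 0.0,"gripper": 5}
    - {"dx": -0.016,"dy": 0.1,"dz": 0.0,"spin": 0.0,"gripper": 5}
    - {"dx": -0.015,"dy": 0.12,"dz": 0.0,"spin": 0.0,"gripper": 5}
    - {"dx": -0.014,"dy": 0.14,"dz": 0.0,"spin": 0.0,"gripper": 5}
    - {"dx": -0.013,"dy": 0.16,"dz": 0.0,"spin": 0.0,"gripper": 5}
    - {"dx": -0.012,"dy": 0.18,"dz": 0.0,"spin": 0.0,"gripper": 5}
    - {"dx": -0.011,"dy": 0.2,"dz": 0.0,"spin": 0.0,"gripper": 5}
    - {"dx": -0.011,"dy": 0.215,"dz": 0.0,"spin": 0.0,"gripper": 5}
    - {"dx": -0.011,"dy": 0.215,"dz": 0.0,"spin": 0.0,"gripper": 5}

```text
time_s: 8.93
position: [0.5606, 0.0274, 0.0858]
orientation: [-3.14, 0.063, -0.0]
ft_force: [-0.7, 0.5, -3.8]
grip_width: 0.0095
gripper_force: 25.0
```

Run:
```python
from h import *
s,p=wrist(); g=cv2.cvtColor(p["pixels"],cv2.COLOR_BGR2HSV); print(s["position"],s["ft_force"],s["orientation"])
bl=cv2.inRange(g,(105,110,30),(130,255,255)); wo=cv2.inRange(g,(8,60,120),(20,200,255))
e=np.array([.041,.999,0]);n=np.array([-.999,.041,0]);o=np.array([.566,.017,0])
def bay(X): return np.round([(X-o)@e,(X-o)@n,X[2]],4)
for c in(240,300,370):
    r=np.argmax(bl[:,c]>0); z0=.055+.0195*np.clip((c-430)/(-200),0,1); print("rim",c,r,bay(onz(p,(c,r),z0)))
cv2.imwrite("pics/w3.png",p["pixels"][:260])
```

```text
[0.56056039 0.02738645 0.08583396] [-0.65103194  0.51177274 -3.82592877] [-3.14028778e+00  6.33730734e-02 -3.98653064e-04]
rim 240 144 [ 0.0176 -0.055   0.0735]
rim 300 143 [-0.0241 -0.0551  0.0677]
rim 370 142 [-0.076  -0.0553  0.0609]
```

View pics/w3.png

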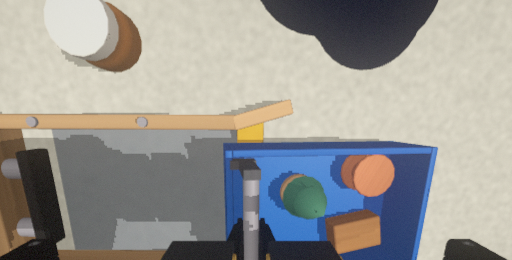

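The tray is centred (rim at -55 mm) and parallel, with its leading end past the threshold. I lower it onto the threshold, then release.

step_arm:
  increments:
    - {"dx": 0.0,"dy": 0.0,"dz": -0.005,"spin": 0.0,"gripper": 5}
    - {"dx": 0.0,"dy": 0.0,"dz": -0.01,"spin": 0.0,"gripper": 5}
    - {"dx": 0.0,"dy": 0.0,"dz": -0.014,"spin": 0.0,"gripper": 5}
    - {"dx": 0.0,"dy": 0.0,"dz": -0.016,"spin": 0.0,"gripper": 5}
    - {"dx": 0.0,"dy": 0.0,"dz": -0.016,"spin": 0.0,"gripper": 5}
    - {"dx": 0.0,"dy": 0.0,"dz": -0.016,"spin": 0.0,"gripper": 5}

```text
time_s: 9.72
position: [0.5608, 0.0268, 0.0815]
orientation: [3.141, -0.064, 0.001]
ft_force: [-2.5, 1.2, 2.5]
grip_width: 0.0093
gripper_force: 25.0
```

step_arm:
  increments:
    - {"dx": 0.0,"dy": 0.0,"dz": 0.0,"spin": 0.0,"gripper": 10}
    - {"dx": 0.0,"dy": 0.0,"dz": 0.0,"spin": 0.0,"gripper": 14}
    - {"dx": 0.0,"dy": 0.0,"dz": 0.0,"spin": 0.0,"gripper": 20}
    - {"dx": 0.0,"dy": 0.0,"dz": 0.0,"spin": 0.0,"gripper": 30}
    - {"dx": 0.0,"dy": 0.0,"dz": 0.0,"spin": 0.0,"gripper": 40}
    - {"dx": 0.0,"dy": 0.0,"dz": 0.0,"spin": 0.0,"gripper": 40}

```text
time_s: 10.48
position: [0.5604, 0.0268, 0.0808]
orientation: [3.141, -0.064, 0.0]
ft_force: [-0.3, 0.7, 0.4]
grip_width: 0.0388
gripper_force: 0.0
```

Tray rests on the threshold and is released. Rise, turn 90° and go behind the trailing wall.

step_arm:
  increments:
    - {"dx": 0.0,"dy": 0.0,"dz": 0.1,"spin": 0.0,"gripper": 40}
    - {"dx": 0.0,"dy": 0.0,"dz": 0.25,"spin": 0.0,"gripper": 40}
    - {"dx": 0.0,"dy": 0.0,"dz": 0.4,"spin": 0.0,"gripper": 40}
    - {"dx": 0.0,"dy": -0.15,"dz": 0.4,"spin": 0.22,"gripper": 60}
    - {"dx": 0.0,"dy": -0.3,"dz": 0.4,"spin": 0.44,"gripper": 60}
    - {"dx": 0.0,"dy": -0.45,"dz": 0.4,"spin": 0.66,"gripper": 60}
    - {"dx": -0.004,"dy": -0.6,"dz": 0.4,"spin": 0.88,"gripper": 60}
    - {"dx": -0.004,"dy": -0.6,"dz": 0.4,"spin": 1.0,"gripper": 60}
    - {"dx": -0.004,"dy": -0.6,"dz": 0.4,"spin": 1.0,"gripper": 60}

```text
time_s: 11.6
position: [0.5591, -0.1538, 0.2007]
orientation: [-2.927, -1.14, 0.0]
ft_force: [-0.4, 0.5, -0.2]
grip_width: 0.0601
gripper_force: 0.0
```

step_arm:
  increments:
    - {"dx": 0.0,"dy": 0.0,"dz": 0.0,"spin": 0.22,"gripper": 60}
    - {"dx": 0.0,"dy": 0.0,"dz": 0.0,"spin": 0.44,"gripper": 60}
    - {"dx": 0.0,"dy": 0.0,"dz": 0.0,"spin": 0.66,"gripper": 60}
    - {"dx": 0.0,"dy": 0.0,"dz": 0.0,"spin": 0.88,"gripper": 60}
    - {"dx": 0.0,"dy": 0.0,"dz": 0.0,"spin": 1.0,"gripper": 60}
    - {"dx": 0.0,"dy": 0.0,"dz": 0.0,"spin": 1.0,"gripper": 60}

```text
time_s: 12.35
position: [0.5593, -0.1525, 0.2008]
orientation: [2.268, 2.174, 0.0]
ft_force: [-0.4, -1.0, -0.6]
grip_width: 0.0601
gripper_force: 0.0
```

Run:
```python
from h import *
s,p=wrist(); b=capture("scene"); print(s["time_s"],s["position"],s["orientation"],s["ft_force"],s["qpos"].round(2))
im=np.zeros((384,800,3),np.uint8)
im[:,:400]=cv2.resize(p["pixels"],(400,300))[:300].copy() if 0 else cv2.resize(p["pixels"],(400,384))
im[:300,400:]=cv2.resize(b["pixels"][130:280,180:380],(400,300),interpolation=cv2.INTER_CUBIC)
cv2.imwrite("pics/g2.png",im)
```

```text
12.35 [ 0.55931316 -0.15252761  0.20084689] [2.26752890e+00 2.17434762e+00 9.10804058e-05] [-0.36392128 -0.99139067 -0.55604823] [-0.36 -0.02  1.82  0.    1.34 -0.32]
```

View pics/g2.png

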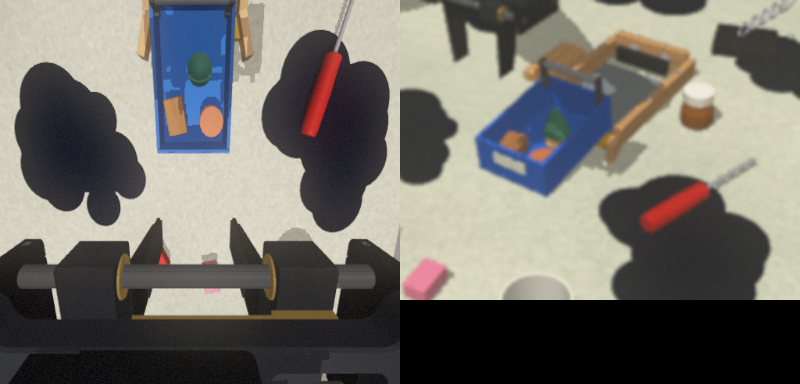

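The tray sits square with its leading end over the threshold and all contents inside. The fingers are behind the trailing wall, well clear of the red and pink blocks. Go down to pushing height.

step_arm:
  increments:
    - {"dx": 0.0,"dy": 0.0,"dz": -0.15,"spin": 0.0,"gripper": 60}
    - {"dx": 0.0,"dy": 0.0,"dz": -0.3,"spin": 0.0,"gripper": 60}
    - {"dx": 0.0,"dy": 0.0,"dz": -0.43,"spin": 0.0,"gripper": 60}
    - {"dx": 0.0,"dy": 0.0,"dz": -0.52,"spin": 0.0,"gripper": 60}
    - {"dx": 0.0,"dy": 0.0,"dz": -0.57,"spin": 0.0,"gripper": 60}
    - {"dx": 0.002,"dy": 0.04,"dz": -0.57,"spin": 0.0,"gripper": 60}
    - {"dx": 0.003,"dy": 0.07,"dz": -0.57,"spin": 0.0,"gripper": 60}
    - {"dx": 0.003,"dy": 0.07,"dz": -0.57,"spin": 0.0,"gripper": 60}

```text
time_s: 13.45
position: [0.5612, -0.1316, 0.0314]
orientation: [2.263, 2.176, 0.002]
ft_force: [-0.6, 1.2, 1.0]
grip_width: 0.06
gripper_force: 0.0
```

step_arm:
  increments:
    - {"dx": 0.0,"dy": 0.01,"dz": 0.0,"spin": 0.0,"gripper": 60}
    - {"dx": 0.001,"dy": 0.025,"dz": 0.0,"spin": 0.0,"gripper": 60}
    - {"dx": 0.002,"dy": 0.04,"dz": 0.0,"spin": 0.0,"gripper": 60}
    - {"dx": 0.002,"dy": 0.055,"dz": 0.0,"spin": 0.0,"gripper": 60}
    - {"dx": 0.003,"dy": 0.07,"dz": 0.0,"spin": 0.0,"gripper": 60}
    - {"dx": 0.003,"dy": 0.085,"dz": 0.0,"spin": 0.0,"gripper": 60}
    - {"dx": 0.004,"dy": 0.1,"dz": 0.0,"spin": 0.0,"gripper": 60}

```text
time_s: 14.32
position: [0.5615, -0.102, 0.03]
orientation: [2.266, 2.176, -0.0]
ft_force: [0.2, -4.1, 3.1]
grip_width: 0.0598
gripper_force: 2.2
```

Contact at about 4 N. I push on slowly over the threshold.

step_arm:
  increments:
    - {"dx": 0.001,"dy": 0.015,"dz": 0.0,"spin": 0.0,"gripper": 60}
    - {"dx": 0.001,"dy": 0.03,"dz": 0.0,"spin": 0.0,"gripper": 60}
    - {"dx": 0.002,"dy": 0.045,"dz": 0.0,"spin": 0.0,"gripper": 60}
    - {"dx": 0.002,"dy": 0.06,"dz": 0.0,"spin": 0.0,"gripper": 60}
    - {"dx": 0.003,"dy": 0.075,"dz": 0.0,"spin": 0.0,"gripper": 60}
    - {"dx": 0.004,"dy": 0.09,"dz": 0.0,"spin": 0.0,"gripper": 60}
    - {"dx": 0.004,"dy": 0.105,"dz": 0.0,"spin": 0.0,"gripper": 60}
    - {"dx": 0.005,"dy": 0.12,"dz": 0.0,"spin": 0.0,"gripper": 60}

```text
time_s: 15.32
position: [0.563, -0.0664, 0.0301]
orientation: [2.265, 2.176, -0.001]
ft_force: [0.1, -6.7, 3.8]
grip_width: 0.0599
gripper_force: 3.3
```

step_arm:
  increments:
    - {"dx": 0.001,"dy": 0.015,"dz": 0.0,"spin": 0.0,"gripper": 60}
    - {"dx": 0.001,"dy": 0.03,"dz": 0.0,"spin": 0.0,"gripper": 60}
    - {"dx": 0.002,"dy": 0.045,"dz": 0.0,"spin": 0.0,"gripper": 60}
    - {"dx": 0.002,"dy": 0.06,"dz": 0.0,"spin": 0.0,"gripper": 60}
    - {"dx": 0.003,"dy": 0.075,"dz": 0.0,"spin": 0.0,"gripper": 60}
    - {"dx": 0.004,"dy": 0.09,"dz": 0.0,"spin": 0.0,"gripper": 60}
    - {"dx": 0.004,"dy": 0.105,"dz": 0.0,"spin": 0.0,"gripper": 60}
    - {"dx": 0.005,"dy": 0.12,"dz": 0.0,"spin": 0.0,"gripper": 60}
    - {"dx": 0.005,"dy": 0.13,"dz": 0.0,"spin": 0.0,"gripper": 60}

```text
time_s: 16.45
position: [0.5641, -0.0268, 0.0295]
orientation: [-2.266, -2.175, 0.0]
ft_force: [-0.0, -1.4, -0.7]
grip_width: 0.0599
gripper_force: 0.8
```

Run:
```python
from h import *
s,p=wrist(); b=capture("scene"); print(s["time_s"],s["position"],s["ft_force"])
im=np.zeros((384,800,3),np.uint8)
im[:,:400]=cv2.resize(p["pixels"],(400,384))
im[:300,400:]=cv2.resize(b["pixels"][110:260,200:400],(400,300),interpolation=cv2.INTER_CUBIC)
cv2.imwrite("pics/g3.png",im)
```

```text
16.45 [ 0.56413381 -0.02676072  0.02953441] [-0.03687011 -1.39909525 -0.73317072]
```

View pics/g3.png

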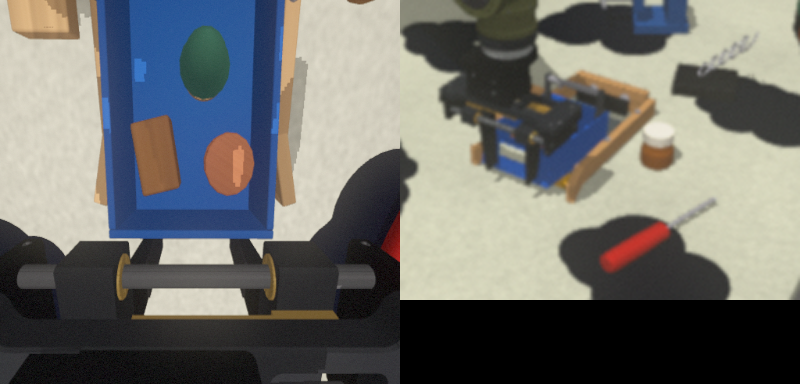

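The tray has tipped over into the bay, contents inside and square between the rails. About 70 mm remain, so I keep pushing and slow down near the buffer.

step_arm:
  increments:
    - {"dx": 0.001,"dy": 0.015,"dz": 0.0,"spin": 0.0,"gripper": 60}
    - {"dx": 0.001,"dy": 0.03,"dz": 0.0,"spin": 0.0,"gripper": 60}
    - {"dx": 0.002,"dy": 0.045,"dz": 0.0,"spin": 0.0,"gripper": 60}
    - {"dx": 0.002,"dy": 0.06,"dz": 0.0,"spin": 0.0,"gripper": 60}
    - {"dx": 0.003,"dy": 0.075,"dz": 0.0,"spin": 0.0,"gripper": 60}
    - {"dx": 0.004,"dy": 0.09,"dz": 0.0,"spin": 0.0,"gripper": 60}
    - {"dx": 0.004,"dy": 0.105,"dz": 0.0,"spin": 0.0,"gripper": 60}
    - {"dx": 0.005,"dy": 0.12,"dz": 0.0,"spin": 0.0,"gripper": 60}
    - {"dx": 0.005,"dy": 0.135,"dz": 0.0,"spin": 0.0,"gripper": 60}
    - {"dx": 0.006,"dy": 0.15,"dz": 0.0,"spin": 0.0,"gripper": 60}
    - {"dx": 0.007,"dy": 0.165,"dz": 0.0,"spin": 0.0,"gripper": 60}
    - {"dx": 0.007,"dy": 0.175,"dz": 0.0,"spin": 0.0,"gripper": 60}
    - {"dx": 0.008,"dy": 0.182,"dz": 0.0,"spin": 0.0,"gripper": 60}
    - {"dx": 0.008,"dy": 0.189,"dz": 0.0,"spin": 0.0,"gripper": 60}
    - {"dx": 0.008,"dy": 0.196,"dz": 0.0,"spin": 0.0,"gripper": 60}

```text
time_s: 18.42
position: [0.5668, 0.0316, 0.0299]
orientation: [2.266, 2.176, -0.0]
ft_force: [-0.6, -1.9, -0.8]
grip_width: 0.0601
gripper_force: 0.8
```

Run:
```python
from h import *
s,p=wrist(); b=capture("scene"); print(s["time_s"],s["position"],s["ft_force"])
e=np.array([.041,.999,0]);n=np.array([-.999,.041,0]);o=np.array([.566,.017,0])
g=cv2.cvtColor(p["pixels"],cv2.COLOR_BGR2HSV);bl=cv2.inRange(g,(105,110,30),(130,255,255))
for c in(170,220,256,290,330):
    r=np.where(bl[:,c])[0].max(); X=onz(p,(c,r),.055); print(c,r,((X-o)@e).round(4),((X-o)@n).round(4))
```

```text
18.425 [0.56676516 0.03162911 0.02987536] [-0.62652575 -1.90198817 -0.79872903]
170 231 0.0277 0.047
220 231 0.0277 0.0173
256 231 0.0277 -0.004
290 231 0.0277 -0.0241
330 231 0.0277 -0.0478
```

The trailing wall is at bay x ≈ 27.5 mm, square, with 10.5 mm left to the buffer.

step_arm:
  increments:
    - {"dx": 0.0,"dy": 0.007,"dz": 0.0,"spin": 0.0,"gripper": 60}
    - {"dx": 0.001,"dy": 0.013,"dz": 0.0,"spin": 0.0,"gripper": 60}
    - {"dx": 0.001,"dy": 0.019,"dz": 0.0,"spin": 0.0,"gripper": 60}
    - {"dx": 0.001,"dy": 0.024,"dz": 0.0,"spin": 0.0,"gripper": 60}
    - {"dx": 0.001,"dy": 0.028,"dz": 0.0,"spin": 0.0,"gripper": 60}
    - {"dx": 0.001,"dy": 0.031,"dz": 0.0,"spin": 0.0,"gripper": 60}
    - {"dx": 0.001,"dy": 0.033,"dz": 0.0,"spin": 0.0,"gripper": 60}
    - {"dx": 0.001,"dy": 0.033,"dz": 0.0,"spin": 0.0,"gripper": 60}

```text
time_s: 19.52
position: [0.5671, 0.0416, 0.0299]
orientation: [-2.266, -2.176, -0.0]
ft_force: [-0.1, -2.2, 0.3]
grip_width: 0.0603
gripper_force: 0.9
```

step_arm:
  increments:
    - {"dx": 0.0,"dy": 0.001,"dz": 0.0,"spin": 0.0,"gripper": 60}
    - {"dx": 0.0,"dy": 0.002,"dz": 0.0,"spin": 0.0,"gripper": 60}
    - {"dx": 0.0,"dy": 0.003,"dz": 0.0,"spin": 0.0,"gripper": 60}
    - {"dx": 0.0,"dy": 0.003,"dz": 0.0,"spin": 0.0,"gripper": 60}

```text
time_s: 20.02
position: [0.5671, 0.0424, 0.0299]
orientation: [2.266, 2.176, 0.0]
ft_force: [1.1, -1.7, -0.2]
grip_width: 0.0599
gripper_force: 1.2
```

step_arm:
  increments:
    - {"dx": 0.0,"dy": 0.001,"dz": 0.0,"spin": 0.0,"gripper": 60}
    - {"dx": 0.0,"dy": 0.002,"dz": 0.0,"spin": 0.0,"gripper": 60}
    - {"dx": 0.0,"dy": 0.002,"dz": 0.0,"spin": 0.0,"gripper": 60}

```text
time_s: 20.4
position: [0.5671, 0.0427, 0.0299]
orientation: [2.266, 2.176, -0.001]
ft_force: [0.2, -4.7, 1.2]
grip_width: 0.0598
gripper_force: 2.3
```

Force is starting to rise, so the buffer is met. Small steps to about 9 N.

step_arm:
  increments:
    - {"dx": 0.0,"dy": 0.001,"dz": 0.0,"spin": 0.0,"gripper": 60}
    - {"dx": 0.0,"dy": 0.002,"dz": 0.0,"spin": 0.0,"gripper": 60}
    - {"dx": 0.0,"dy": 0.002,"dz": 0.0,"spin": 0.0,"gripper": 60}

```text
time_s: 20.78
position: [0.5671, 0.043, 0.0299]
orientation: [2.265, 2.175, -0.001]
ft_force: [-1.1, -6.9, 1.0]
grip_width: 0.0602
gripper_force: 3.1
```

step_arm:
  increments:
    - {"dx": 0.0,"dy": 0.001,"dz": 0.0,"spin": 0.0,"gripper": 60}
    - {"dx": 0.0,"dy": 0.002,"dz": 0.0,"spin": 0.0,"gripper": 60}
    - {"dx": 0.0,"dy": 0.002,"dz": 0.0,"spin": 0.0,"gripper": 60}

```text
time_s: 21.15
position: [0.567, 0.0432, 0.0299]
orientation: [2.265, 2.175, -0.002]
ft_force: [-0.2, -7.5, 0.9]
grip_width: 0.0602
gripper_force: 3.8
```

step_arm:
  increments:
    - {"dx": 0.0,"dy": 0.001,"dz": 0.0,"spin": 0.0,"gripper": 60}
    - {"dx": 0.0,"dy": 0.002,"dz": 0.0,"spin": 0.0,"gripper": 60}
    - {"dx": 0.0,"dy": 0.003,"dz": 0.0,"spin": 0.0,"gripper": 60}
    - {"dx": 0.0,"dy": 0.004,"dz": 0.0,"spin": 0.0,"gripper": 60}
    - {"dx": 0.0,"dy": 0.004,"dz": 0.0,"spin": 0.0,"gripper": 60}
    - {"dx": 0.0,"dy": 0.004,"dz": 0.0,"spin": 0.0,"gripper": 60}

```text
time_s: 21.9
position: [0.567, 0.0436, 0.0299]
orientation: [2.265, 2.174, -0.004]
ft_force: [-1.7, -10.7, 0.5]
grip_width: 0.0603
gripper_force: 5.2
```

Run:
```python
from h import *
s,p=wrist(); print(s["time_s"],s["position"],s["ft_force"])
e=np.array([.041,.999,0]);n=np.array([-.999,.041,0]);o=np.array([.566,.017,0])
g=cv2.cvtColor(p["pixels"],cv2.COLOR_BGR2HSV);bl=cv2.inRange(g,(105,110,30),(130,255,255))
for c in(170,256,330):
    r=np.where(bl[:,c])[0].max(); X=onz(p,(c,r),.055); print(c,r,((X-o)@e).round(4),((X-o)@n).round(4))
```

```text
21.9 [0.56698919 0.04355934 0.02994271] [ -1.65655869 -10.69661444   0.54202528]
170 231 0.0396 0.0472
256 231 0.0397 -0.0037
330 231 0.0397 -0.0475
```

The trailing wall is at 39.7 mm, so the lead is at ≈199.5 mm, pressed about 1.2 mm into the buffer at ~10 N. Now back off gently, then lift away.

step_arm:
  increments:
    - {"dx": 0.0,"dy": -0.004,"dz": 0.0,"spin": 0.0,"gripper": 60}
    - {"dx": 0.0,"dy": -0.008,"dz": 0.0,"spin": 0.0,"gripper": 60}
    - {"dx": 0.0,"dy": -0.013,"dz": 0.0,"spin": 0.0,"gripper": 60}
    - {"dx": 0.0,"dy": -0.02,"dz": 0.0,"spin": 0.0,"gripper": 60}
    - {"dx": 0.0,"dy": -0.06,"dz": 0.0,"spin": 0.0,"gripper": 60}
    - {"dx": 0.0,"dy": -0.13,"dz": 0.02,"spin": 0.0,"gripper": 60}
    - {"dx": 0.0,"dy": -0.2,"dz": 0.15,"spin": 0.0,"gripper": 60}
    - {"dx": 0.0,"dy": -0.25,"dz": 0.3,"spin": 0.0,"gripper": 60}
    - {"dx": 0.0,"dy": -0.3,"dz": 0.5,"spin": 0.0,"gripper": 60}
    - {"dx": 0.0,"dy": -0.3,"dz": 0.6,"spin": 0.0,"gripper": 60}
    - {"dx": 0.0,"dy": -0.3,"dz": 0.6,"spin": 0.0,"gripper": 60}

```text
time_s: 23.32
position: [0.5689, -0.0463, 0.2141]
orientation: [2.263, 2.17, 0.007]
ft_force: [0.1, -0.3, -0.1]
grip_width: 0.0602
gripper_force: 0.0
```

Run:
```python
from h import *
s,p=wrist(); b=capture("scene"); print(s["time_s"],s["position"],s["ft_force"])
e=np.array([.041,.999,0]);n=np.array([-.999,.041,0]);o=np.array([.566,.017,0])
g=cv2.cvtColor(p["pixels"],cv2.COLOR_BGR2HSV);bl=cv2.inRange(g,(105,110,30),(130,255,255))
n_,l,st,_=cv2.connectedComponentsWithStats(bl); i=1+np.argmax(st[1:,4]); x,y,w,h=st[i,:4]
for c in(x+w//4,x+w//2,x+3*w//4):
    r=np.where(l[:,c]==i)[0].max(); print(c,r,[((onz(p,(c,r),z)-o)@e).round(4) for z in(0,.055)])
im=np.zeros((384,800,3),np.uint8); im[:,:400]=cv2.resize(p["pixels"],(400,384))
im[:300,400:]=cv2.resize(b["pixels"][110:260,200:400],(400,300),interpolation=cv2.INTER_CUBIC)
cv2.imwrite("pics/g4.png",im)
```

```text
23.325 [ 0.56890481 -0.04630355  0.21413091] [ 0.05626926 -0.34342228 -0.14508327]
215 98 [np.float64(0.0396), np.float64(0.0361)]
241 96 [np.float64(0.0421), np.float64(0.0382)]
267 98 [np.float64(0.0396), np.float64(0.036)]
```

View pics/g4.png

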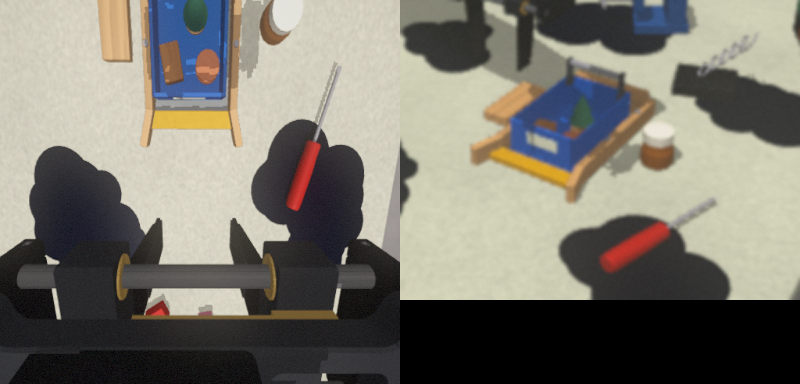

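The tray lies flat and square behind the threshold with its tail edge at about 39 mm (lead ≈199 mm). Its contents are inside, the jar and screwdriver in view are where they were, and the gripper is clear. Handing in.

```bash
python3 -c "
from cell import *
print(sign_off())"
```

```text
the job is handed in; nothing more can be done
None
```

The blue tray is parked flat and square in its bay against the rubber buffer, contents inside and released; it was pressed home at about 10 N and handed in shortly after 23 s, and the sign-off returned no verdict.

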